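Pin a ring mould shut and hold it for the wax injector

TASK

The hinged ring mould stands open with its core pin still standing in the lower half: draw the pin out, park it upright in the notched rest at the side of the mould and let go of it, then swing the upper half over onto the lower one. Take the pin from its rest, push it down through both halves until its collar sits on the upper half, and press on it so that the spring-lifted mould is fully shut. Finish while still holding it pressed fully shut like this, ready for the wax injector, and leave the tools around it where they are.

Things in the scene. Friction and masses are not known exactly. Their poses are not given: they have to be found in the camera images.
- mould: Two-part aluminium ring mould, screwed to the bench on a steel plate 8 mm thick (x -55..75, y -53..97 mm of this frame). Origin: on the bench, under the axis of the upright pin bore; z up, +x from bore to hinge (away from the robot at yaw 0), +y to the notched rest. Lower half: block x -45..52, y -40..40, flat top at z 38 mm. Two sprung 8 mm plungers stand 5 mm above that top at x -32, y +-28.
- bore (a point): Mouth of the bore in the lower half, on its axis, 38 mm above the bench; axes as mould. The bore is 18.5 mm wide (23.5 mm in the top 4 mm, the ring cavity) and ends on the base plate, 8 mm above the bench.
- notch (a point): Seat of the notched rest, x 0, y 72, z 70 mm of mould: where the parked pin's axis meets the fork's upper face. The rest is a steel bracket at the mould's side with a level fork 6 mm thick, 44 mm wide, upper face 70 mm above the bench. Its slot, 19.6 mm wide, runs along y from about y 62 (closed, towards the mould) to the open end at y 95. The pin hangs in it by its collar.
- hinge (a point): Middle of the hinge axis, x 60, y 0, z 38 mm of mould; the axis runs along the mould's y. The hinge is slightly stiff: the upper half stays put from about 1.2 to 1.75 rad; below about 1.1 rad it sinks by itself in 1 to 2 s until it rests on the plungers, ajar by about 0.05 rad. From there about 6 to 10 N down on the pin's axis shuts it fully; let go, it springs ajar again.
- upper_half (a joint): Hinge angle of the upper half, rad: 0 fully shut, 1.57 upright, 1.95 at its stop, leaning back away from the bore. It is a plate of 97 x 80 x 16 mm, 0.34 kg, inner face in the plane of the hinge axis, free edge 105 mm from that axis, with a thumb tab (36 mm wide, 8 mm thick) out to 128 mm. Shut, its outer face is 54 mm above the bench. It cannot close over the pin's collar.
- upper_hole (a point): Centre of the pin hole in the upper half at its outer face: 60 mm from the hinge axis, 16 mm from the inner face. 18.5 mm wide, chamfered 2 mm at the outer face, 23.5 mm wide in the 3 mm next to the inner face. Its z axis points out of the outer face (up when shut).
- tab_edge (a point): Middle of the free end of the thumb tab on the upper half, 128 mm from the hinge axis, 10 mm from the plane of the inner face.
- core_pin: Loose steel core pin, 85 mm long, 0.10 to 0.19 kg. Origin: centre of its lower tip; z runs up to the grip. Shank 16 mm across from 0 to 44 mm, tip tapered to 11 mm over the first 4 mm; collar 30 mm across from 44 to 49 mm; knurled grip 20 mm across from 49 to 85 mm. It starts in the bore, tip 8 mm above the bench; with the mould shut and the collar down the tip is at 10 mm.
- collar (a point): Centre of the underside of the core pin's collar, 44 mm above its tip; with the pin parked it coincides with notch.
- blue_bottle: Blue spray bottle, black cap, 69 mm across, 198 mm high, upright; origin at the centre of its base. To be left alone.
- red_tin: Small red tin, white lid, 45 mm across, 50 mm high; origin at the centre of its base. To be left alone.
- hammer_chasing: Small hammer with wooden handle, 186 mm long, lying on the bench; origin at its middle, on the bench. To be left alone.
Not all that is in view belongs to the job. Of the things that look like the core_pin, the larger one is meant.

How it is judged:
By the outcome, as a careful person would: the job done as asked, in the order asked, and still so for the second after the job is handed in, while the arm keeps its last pose, push and grip.
It also fails if it takes over 58 s, if anything falls off the work surface, if the arm or the gripper's body presses on something with over 40 N, if the wrist force passes 120 N, or if a joint passes its speed limit or range.

ROBOT

A 6-joint arm with a two-finger parallel gripper is mounted at the origin on the work surface; the furniture and walls round the work are solid. World frame = base frame: x ahead of the robot, y to its left, z up, the work surface at z = 0. Lengths are in m, angles in rad, forces in N, time in s.
With the tool pointing down it reaches from about 0.35 to 1 m from the base axis. Payload 7.1 kg.
Tool frame: the origin (TCP) lies between the finger pads; the fingertips stand 22 mm ahead of it and the grasp point (between the pads) lies 3 mm ahead of it; z points along the fingers, y is the line along which they close (so a half turn about z gives the same grasp; the last joint's range is limited). The gripper opens to 85 mm and grips with 20 to 120 N. Pads are 22 mm wide; open, the fingers measure 114 mm over their backs; the gripper's body (76 mm by 85 mm) begins 54 mm behind the grasp point. The pads swing forward as they close: fully open they stand 13 mm farther back than shut.
Start: joints at [-1.325, 0.423, 1.63, -0, 1.089, -0.019], TCP at [0.164, -0.603, 0.23] pointing down, gripper open.
Joint ranges: [-3, 3], [-0.9, 2.11], [0.09, 2.58], [-1.31, 4.45], [0.11, 2.69], [-2.54, 2.54]. Speed limits (rad/s): [2.39, 2.39, 3.01, 3.14, 3.14, 3.14].

INTERFACE

Orientations are given as a rotation vector (axis times angle).
In Python, from rig import manip gives the robot as it stands. The module is installed in compiled form; this text tells all that it offers. Calls block until the motion is done:
- manip.move_to(position, orientation): joint-space move of the TCP to a pose.
- manip.servo_line(position, orientation=None, rate=0.15): straight line of the TCP; orientation=None keeps the orientation; rate is the mean speed in m/s.
- manip.set_joints(angles): joint-space move.
- manip.command_gripper(opening, f_grip=None): finger opening in m; f_grip is the grip in N (None keeps the last); returns when the fingers have stopped.
- manip.hold(seconds).
- manip.solve_ik(position, orientation): joint angles nearest the present ones, or None.
- manip.camera(name): name is "scene" or "side" or "wrist"; returns a dict with "image" (420x560x3 uint8, red, green, blue), "fx", "fy", "cx", "cy" (pixels), "k1" (the pictures are not rectified: a ray, as slopes to the right and down, at radius r is drawn at 1 + k1 r^2 times it, then the intrinsics apply), "cam_to_world" (4x4, takes a point from camera to world coordinates); the wrist camera has in their place "mount" (4x4, takes a point from camera to tool coordinates, whose origin is the TCP and whose axes are the flange's). Camera axes: x right, y down, z forward; pixel columns grow to the right and rows downward; lengths in m; the calibration is good to about 2 mm. A picture is of the moment at which its call begins: read the wrist's pose just before it. There is no depth.
A pose or a line that the arm cannot do raises manip.IKError and nothing moves.
- manip.sign_off(): hands the job in; it is judged then, once.
Readings, each from a call of its own:
- manip.get_time(): time.
- manip.get_joint_positions(): joint angles.
- manip.get_joint_vel(): joint speeds.
- manip.get_tau(): joint torques, N m.
- manip.get_position(): TCP position.
- manip.get_ee_rot(): TCP orientation.
- manip.get_contact_force(): force on the tool from outside, world axes, zero at the start.
- manip.get_torque(): the same for the moment, N m.
- manip.get_width(): finger opening in m.
- manip.get_grip_force(): force on a finger pad.
Only numpy, scipy, OpenCV 4.12 (cv2) and the standard library are available. Lean on these libraries where they do the work, as an engineer would, in place of code of your own. Each camera call takes 0.05 s, during which the arm holds its last target. There are 200 camera calls.

## Working session

There is one attempt and no reset: what is moved stays moved. The work goes in short steps, each a Python script; the robot and the scene stay as the last script left them, time stands still between calls to the robot, and variables do not carry over. Pictures are saved under pics/ and viewed, at most 10 in all, crops included, and the job is handed in when it is done.

```bash
mkdir -p pics
python3 - <<'E'
from rig import manip
import cv2,numpy as np
for n in ["scene","side"]:
    c=manip.camera(n); cv2.imwrite(f"pics/{n}0.png",c["image"][:,:,::-1])
    print(n,c["fx"],c["fy"],c["cx"],c["cy"],c["k1"]);print(np.round(c["cam_to_world"],4).tolist())
c=manip.camera("wrist");cv2.imwrite("pics/w0.png",c["image"][:,:,::-1]);print(c["fx"],c["cx"],c["cy"],c["k1"],np.round(c["mount"],4).tolist())
print(manip.get_ee_rot(),manip.get_time())
E
```

```text
scene 468.20551628817566 468.20551628817566 279.78371476665524 211.01240229641226 -0.058006155945538276
[[-0.8796, -0.2218, 0.4208, 0.1541], [-0.4756, 0.4259, -0.7697, 0.7963], [-0.0085, -0.8772, -0.4801, 0.5309], [0.0, 0.0, 0.0, 1.0]]
side 530.8949993799296 530.8949993799296 279.073371087774 205.35357361200087 -0.16613346090825784
[[0.9849, -0.063, 0.161, 0.3386], [-0.1716, -0.4701, 0.8658, -0.9278], [0.0212, -0.8803, -0.4739, 0.6325], [0.0, 0.0, 0.0, 1.0]]
315.3574355619579 280.81729235467316 201.43227134419683 -0.02182073735708194 [[0.0002, -0.9563, -0.2925, 0.0756], [1.0, 0.0003, -0.0002, 0.001], [0.0003, -0.2925, 0.9563, -0.1443], [0.0, 0.0, 0.0, 1.0]]
[-3.11289924e+00 -4.14600336e-01  2.42394525e-04] 0.15
```

View pics/scene0.png

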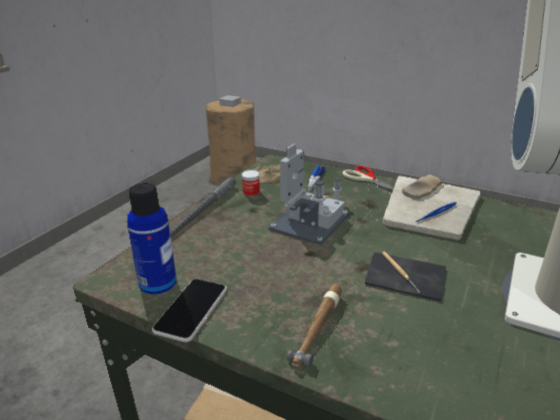

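View pics/side0.png

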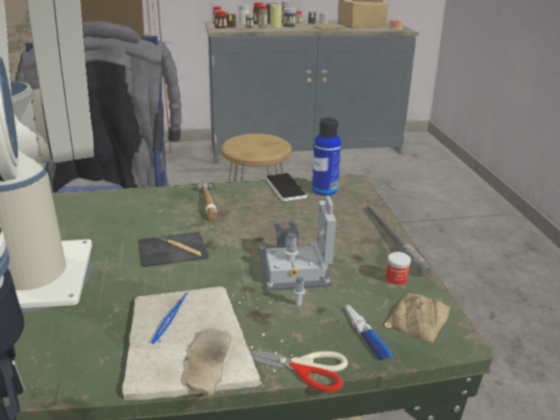

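The scene view shows the open mould at about (312,205), and the side view shows it at about (295,262). A smaller lookalike pin stands nearer the side camera at (300,292). I'll enlarge both views.

Run:
```python
import cv2,numpy as np
a=cv2.imread("pics/scene0.png")[140:250,260:360]; b=cv2.imread("pics/side0.png")[190:314,245:345]
a=cv2.resize(a,(400,440),interpolation=cv2.INTER_CUBIC); b=cv2.resize(b,(400,496),interpolation=cv2.INTER_CUBIC)
a=cv2.copyMakeBorder(a,0,56,0,0,cv2.BORDER_CONSTANT)
cv2.imwrite("pics/crop0.png",np.hstack([a,b]))
```

```text
(no output)
```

View pics/crop0.png

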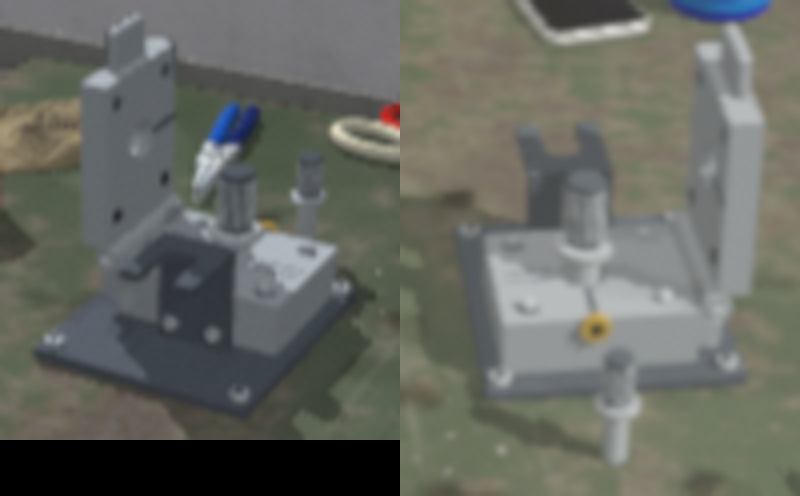

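The crops show the fork on the mould's far (+y) side, the pin in the bore and the upper half near upright. Next I'll cast the plate corners and the pin top onto their planes.

```bash
cat > h.py <<'E'
from rig import manip
import cv2,numpy as np
from scipy.spatial.transform import Rotation as R
def K(c): return np.array([[c["fx"],0,c["cx"]],[0,c["fy"],c["cy"]],[0,0,1.]])
def grab(n):
    if n=="wrist":
        T=np.eye(4);T[:3,3]=manip.get_position();T[:3,:3]=R.from_rotvec(manip.get_ee_rot()).as_matrix()
    c=manip.camera(n)
    c["T"]=T@c["mount"] if n=="wrist" else np.array(c["cam_to_world"])
    c["D"]=np.array([c["k1"],0,0,0]);return c
def ray(c,px):
    p=np.array([[(px[0]-c["cx"])/c["fx"],(px[1]-c["cy"])/c["fy"]]])[0]
    q=p.copy()
    for _ in range(10): q=p/(1+c["k1"]*(q@q))
    d=c["T"][:3,:3]@np.array([*q,1]);return c["T"][:3,3],d/np.linalg.norm(d)
def onz(c,px,z):
    o,d=ray(c,px);return o+d*(z-o[2])/d[2]
def tri(c1,p1,c2,p2):
    A=[];b=[]
    for c,p in((c1,p1),(c2,p2)):
        o,d=ray(c,p);M=np.eye(3)-np.outer(d,d);A.append(M);b.append(M@o)
    return np.linalg.lstsq(np.vstack(A),np.hstack(b),rcond=None)[0]
def proj(c,P):
    q=np.linalg.inv(c["T"])@np.array([*P,1]);x=q[:2]/q[2];x=x*(1+c["k1"]*(x@x))
    return np.array([c["fx"]*x[0]+c["cx"],c["fy"]*x[1]+c["cy"]])
def rot(yaw,pitch=0):  # tool down, tool x at yaw; pitch tilts about mould/world y after yaw
    return (R.from_euler('z',yaw)*R.from_euler('y',pitch)*R.from_euler('x',np.pi)).as_rotvec()
E
python3 - <<'E'
from h import *
s=grab("scene");d=grab("side");np.set_printoptions(precision=4,suppress=True)
for p in [(268.7,228),(321.7,243.7),(348.7,212.5)]: print("sc",onz(s,p,.008))
for p in [(259.5,247.5),(266.7,288.5),(331.2,283.5)]: print("sd",onz(d,p,.008))
print(onz(s,(319.5,183),.093),onz(d,(291.5,235),.093))
print("tab",tri(s,(291.8,144),d,(329.5,197.5)))
E
```

```text
sc [0.5972 0.0371 0.008 ]
sc [0.469  0.0415 0.008 ]
sc [ 0.4678 -0.1093  0.008 ]
sd [0.4758 0.0292 0.008 ]
sd [ 0.4691 -0.1169  0.008 ]
sd [ 0.5968 -0.1196  0.008 ]
[ 0.5216 -0.058   0.093 ] [ 0.525  -0.0653  0.093 ]
tab [ 0.5949 -0.0654  0.1693]
```

Run:
```python
from h import *
np.set_printoptions(precision=4,suppress=True)
q=manip.solve_ik([.523,-.055,.25],rot(np.pi-.02));print(q)
manip.move_to([.523,-.055,.25],rot(np.pi-.02))
c=grab("wrist");np.save("pics/w1T.npy",c["T"]);cv2.imwrite("pics/w1.png",c["image"][:,:,::-1])
im=cv2.imread("pics/w1.png")
cv2.imwrite("pics/w1b.png",cv2.resize(im[60:360,80:480],(800,600),interpolation=cv2.INTER_CUBIC))
print(manip.get_position(),manip.get_time())
```

```text
[-0.1274  0.2528  1.8295  0.      1.0594 -1.6782]
[ 0.523  -0.0556  0.25  ] 2.6333
```

View pics/w1b.png

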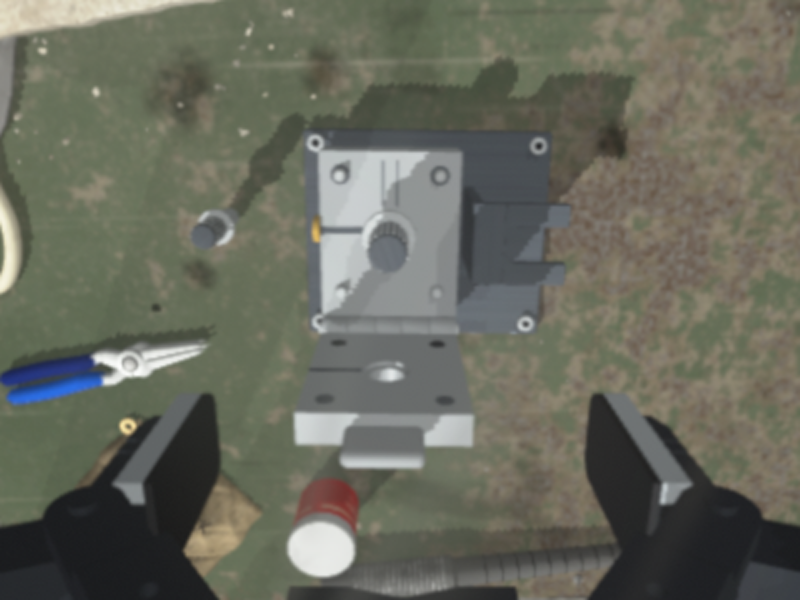

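The wrist view shows the pin top at (388,250), the fork prongs at rows 203–226 and 262–284 (columns up to ~568), and the red tin behind the upright half.

Run:
```python
from h import *
np.set_printoptions(precision=4,suppress=True)
c=grab("wrist")
f=lambda x,y,z:print((x,y),onz(c,(x/2+80,y/2+60),z)[:2])
print("plate");f(307,131,.008);f(551,132,.008);f(541,331,.008)
print("screws");f(316,143,.01);f(539,146,.01);f(525,323,.01);f(319,322,.01)
print("block");f(318,151,.038);f(462,150,.038)
print("pin top");f(387,253,.093);print("collar");f(388,238,.057)
print("fork");f(570,204,.07);f(570,227,.07);f(566,263,.07);f(565,284,.07)
print("tab end L/R");f(341,467,.166);f(424,467,.166);print("tin");f(322,548,.05)
print("tri: pin");f(387,255,.093)
g=cv2.cvtColor(c["image"],cv2.COLOR_RGB2GRAY)
# knurled top: dark blob near expected
m=(g[170:205,260:290]);print(m[::2,::2])
```

```text
plate
(307, 131) [ 0.4718 -0.1116]
(551, 132) [0.4754 0.0342]
(541, 331) [0.6029 0.0337]
screws
(316, 143) [ 0.4788 -0.1064]
(539, 146) [0.4833 0.0269]
(525, 323) [0.5963 0.0226]
(319, 322) [ 0.5927 -0.1114]
block
(318, 151) [ 0.481  -0.1018]
(462, 150) [ 0.4822 -0.0218]
pin top
(387, 253) [ 0.5263 -0.0635]
collar
(388, 238) [ 0.527  -0.0637]
fork
(570, 204) [0.5079 0.0315]
(570, 227) [0.5201 0.0322]
(566, 263) [0.5396 0.0312]
(565, 284) [0.5514 0.0313]
tab end L/R
(341, 467) [ 0.5991 -0.0831]
(424, 467) [ 0.5999 -0.0485]
tin
(322, 548) [ 0.7365 -0.1131]
tri: pin
(387, 255) [ 0.5273 -0.0635]
[[205 198 190 215 215 170 152 141 146 157 163 163 152 146 148]
 [197 195 219 220 181 119 102 106 102 108 144 163 162 148 147]
 [132 196 222 181 119 108  99 104 105 100 112 145 165 155 145]
 [152 213 212 139 111 113  99 103 115 103 106 120 158 164 149]
 [200 219 188 131 132  99  99 102  95  90 100 111 154 165 151]
 [197 214 175 111 104 111 113 111 110 106  90 109 149 166 151]
 [195 210 163 111 113 111 114 112 110 111 103  97 150 162 150]
 [192 196 133 111 113 112 113 113 110 111 109 101 142 155 148]
 [193 186 135 113 113 113 112 113 111 110 110 105 142 149 148]
 [192 188 143 115 112 113 112 113 112 109 111 115 147 148 148]
 [192 191 164 120 112 114 112 112 113 110 111 119 150 148 148]
 [192 191 179 134 117 114 113 112 113 111 114 144 148 148 147]
 [191 188 174 138 128 123 115 112 115 120 141 148 148 147 148]
 [186 151 138 136 137 136 126 129 135 143 147 148 148 148 148]
 [175 140 136 136 137 136 136 137 146 148 148 148 148 148 148]
 [153 137 136 136 136 136 138 143 148 148 147 148 148 148 148]
 [137 136 136 136 138 144 146 147 147 148 147 148 148 148 148]
 [136 136 136 136 140 146 147 147 147 148 147 148 147 147 148]]
```

```bash
cat >> h.py <<'E'
YAW=-.034; B=np.array([.527,-.0637])
O=rot(np.pi+YAW)
def M(x,y): # mould -> world xy
    return B+R.from_euler('z',YAW).as_matrix()[:2,:2]@np.array([x,y])
def st(t=""): print(t,np.round(manip.get_position(),4),"F",np.round(manip.get_contact_force(),1),"w",round(manip.get_width(),4),"t",round(manip.get_time(),1))
def go(xy,z,rate=.15): manip.servo_line([*xy,z],O,rate)
E
python3 - <<'E'
from h import *
manip.command_gripper(.042,50)
go(B,.15,.2); go(B,.083,.1); st("at")
manip.command_gripper(.0,50); st("gripped"); 
go(B,.158,.12); st("lifted")
go(M(0,72),.158,.15); st("over")
c=grab("wrist");cv2.imwrite("pics/w2.png",c["image"][:,:,::-1])
d=grab("side")["image"][:,:,::-1];a=grab("scene")["image"][:,:,::-1]
f=lambda i:cv2.resize(np.ascontiguousarray(i),(400,400),interpolation=cv2.INTER_CUBIC)
cv2.imwrite("pics/m2.png",np.hstack([f(c["image"][120:320,180:380,::-1]),f(d[180:280,245:345])]))
E
```

```text
at [ 0.5275 -0.0638  0.0835] F [0.6 0.5 0.7] w 0.0421 t 4.7
gripped [ 0.5278 -0.0638  0.0839] F [ 0.1 -0.1  6.4] w 0.0169 t 5.0
lifted [ 0.5264 -0.0636  0.1574] F [-0.7 -0.8 -1.9] w 0.0167 t 5.8Traceback (most recent call last):
  File "<stdin>", line 6, in <module>
  File "h.py", line 33, in go
    def go(xy,z,rate=.15): manip.servo_line([*xy,z],O,rate)
                           ~~~~~~~~~~~~~~~~^^^^^^^^^^^^^^^^
rig.IKError: the arm cannot follow that straight line within its joint ranges
```

Run:
```python
from h import *
np.set_printoptions(precision=3,suppress=True)
print(manip.get_joint_positions(),M(0,72))
for y in (0,20,40,60,72):
  for o in (O,rot(YAW)): print(y,manip.solve_ik([*M(0,y),.158],o))
c=grab("wrist")
f=lambda i:cv2.resize(np.ascontiguousarray(i),(400,400),interpolation=cv2.INTER_CUBIC)
d=grab("side")["image"][:,:,::-1]
cv2.imwrite("pics/m2.png",np.hstack([f(c["image"][120:320,180:380,::-1]),f(d[180:280,245:345])]))
```

```text
[-0.143  0.386  1.892  0.     0.865 -1.679] [ 2.975 71.895]
0 [-0.143  0.386  1.891  0.     0.865 -1.68 ]
0 [-0.143  0.386  1.891 -0.     0.865  1.462]
20 None
20 None
40 None
40 None
60 None
60 None
72 None
72 None
```

View pics/m2.png

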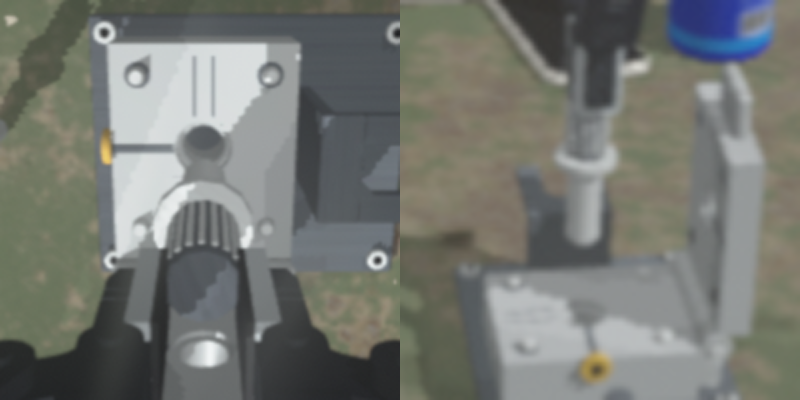

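The IK error was my mm/m mix-up. The picture shows the pin held upright and clear of the bore.

```bash
sed -i 's/np.array(\[x,y\])/np.array([x,y])*1e-3/' h.py
python3 - <<'E'
from h import *
go(M(0,72),.158,.15); st("over")
c=grab("wrist")
d=grab("side")["image"][:,:,::-1];a=grab("scene")["image"][:,:,::-1]
f=lambda i:cv2.resize(np.ascontiguousarray(i),(400,400),interpolation=cv2.INTER_CUBIC)
cv2.imwrite("pics/m3.png",np.hstack([f(c["image"][120:320,180:380,::-1]),f(a[140:240,265:365])]))
for z in (.145,.125,.108,.104,.102,.1015,.101,.1005,.100):
    go(M(0,72),z,.08 if z>.11 else .03); st(z); F=manip.get_contact_force()
    if F[2]>2 or abs(F[0])>6: break
E
```

```text
over [0.5293 0.0082 0.1578] F [-0.6 -0.3 -1.4] w 0.0167 t 6.5
0.145 [0.5288 0.0079 0.1443] F [ 0.2 -0.2 -1.6] w 0.0167 t 7.0
0.125 [0.5291 0.0083 0.1245] F [ 0.5  0.  -1.4] w 0.0168 t 7.4
0.108 [0.5295 0.0083 0.1079] F [-0.4  0.3 -2.1] w 0.0167 t 8.1
0.104 [0.5293 0.0083 0.1038] F [-0.6 -0.2 -1.6] w 0.017 t 8.4
0.102 [0.5297 0.0083 0.1021] F [ 0.8  0.4 -0.4] w 0.0167 t 8.6
0.1015 [0.5298 0.0083 0.102 ] F [-1.4  0.9  4.8] w 0.0167 t 8.9
```

View pics/m3.png

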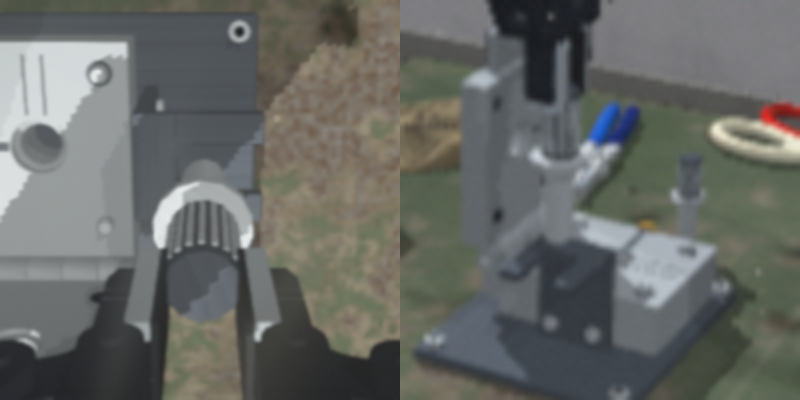

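The pin is seated in the rest; both views show it between the prongs. Next I'll release it and swing the upper half over.

Run:
```python
from h import *
manip.command_gripper(.042); manip.hold(.2); go(M(0,72),.17,.12); go(M(0,72),.235,.25)
c=grab("wrist")
manip.command_gripper(0,20)
manip.move_to([*M(102,0),.235],O); go(M(102,0),.158,.2); st("behind")
for x,z in ((88,.157),(75,.153),(62,.149),(50,.145),(40,.142),(30,.14)):
    go(M(x,0),z,.08); st(x)
go(M(45,0),.19,.2);manip.hold(1.); 
d=grab("side")["image"][:,:,::-1]
f=lambda i:cv2.resize(np.ascontiguousarray(i),(400,400),interpolation=cv2.INTER_CUBIC)
cv2.imwrite("pics/m4.png",np.hstack([f(c["image"][100:360,150:410,::-1]),f(d[170:300,235:365])]))
```

```text
behind [ 0.6289 -0.0666  0.1586] F [ 0.6 -1.   0.8] w -0.0001 t 12.2
88 [ 0.6153 -0.0667  0.1584] F [-0.7  0.2  0.2] w -0.0001 t 12.5
75 [ 0.6018 -0.0663  0.1532] F [ 0.1 -0.5  0.5] w -0.0001 t 12.8
62 [ 0.5887 -0.0658  0.1489] F [ 0.4 -0.6 -0.2] w -0.0 t 13.2
50 [ 0.5766 -0.0653  0.1448] F [ 1.2  0.4 -0.3] w 0.0002 t 13.5
40 [ 0.5666 -0.065   0.1419] F [-0.8 -0.1 -0.1] w 0.0002 t 13.7
30 [ 0.5566 -0.0647  0.1399] F [-0.3  0.1  0.3] w 0.0002 t 14.0
```

View pics/m4.png

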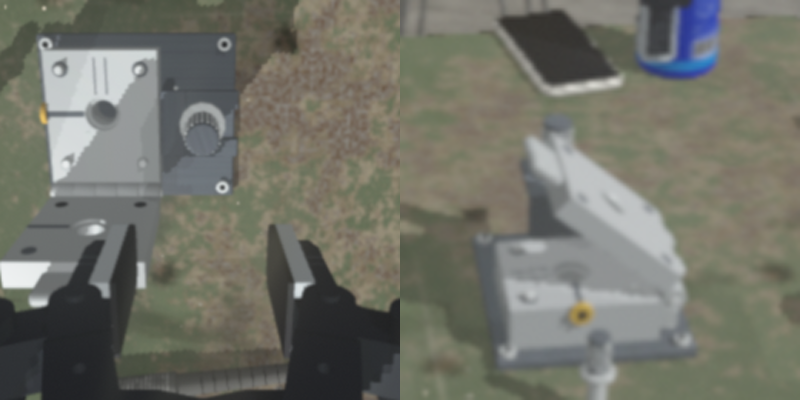

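The parked pin is upright and the upper half is sinking. Now I'll fetch the pin and look at the hole.

Run:
```python
from h import *
np.set_printoptions(precision=4,suppress=True)
go(M(45,0),.235,.2)
manip.command_gripper(.042,60)
manip.move_to([*M(0,72),.235],O); manip.hold(.8)
c=grab("wrist")
go(M(0,72),.15,.2); go(M(0,72),.1015,.1); st("at")
manip.command_gripper(0,60); st("grip")
go(M(0,72),.17,.12); st("up")
d=grab("side")["image"][:,:,::-1]
f=lambda i:cv2.resize(np.ascontiguousarray(i),(400,400),interpolation=cv2.INTER_CUBIC)
cv2.imwrite("pics/m5.png",np.hstack([f(c["image"][100:300,150:350,::-1]),f(d[170:300,235:365])]))
for y in(-40,40): print(proj(c,[*M(-45,y),.0585]))
print("hole exp",proj(c,[*M(.8,0),.057]))
```

```text
at [0.53   0.0083 0.102 ] F [ 0.4  1.  -0.5] w 0.042 t 18.8
grip [0.5302 0.0083 0.1025] F [-0.2  0.5  6.3] w 0.0162 t 19.2
up [0.529  0.0082 0.1696] F [ 0.7  0.1 -1.9] w 0.016 t 19.9
[169.6506 134.8658]
[249.3519 134.7142]
hole exp [212.5662 179.0916]
```

View pics/m5.png

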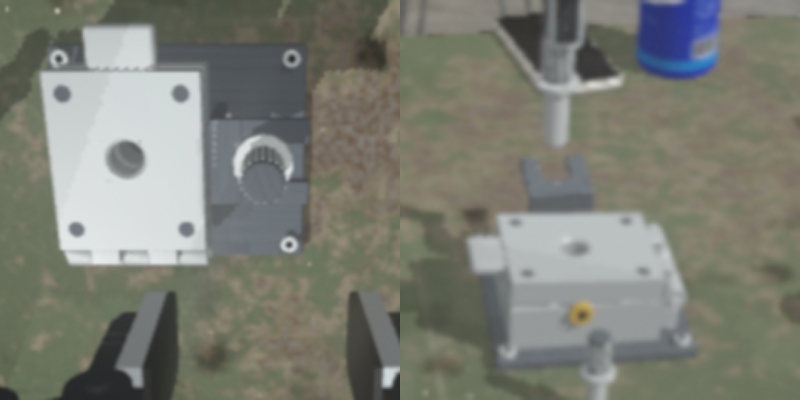

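The upper half rests ajar, and its hole at pixel (213,179.5) matches the predicted (212.6,179.1). Next I'll insert the pin.

Run:
```python
from h import *
P=M(.5,0)
go(P,.17,.15); go(P,.138,.1); st("above")
for z in (.130,.122,.114,.106,.1,.095,.092,.09,.088,.087,.086,.085,.084,.083):
    go(P,z,.05); st(z); F=manip.get_contact_force()
    if F[2]>20 or np.hypot(*F[:2])>10: break
```

```text
above [ 0.5274 -0.0632  0.1377] F [ 0.1 -0.6 -1. ] w 0.0159 t 21.1
0.13 [ 0.5274 -0.0637  0.1299] F [ 0.5 -0.3 -0.9] w 0.0161 t 21.4
0.122 [ 0.5272 -0.0637  0.1216] F [-0.4 -0.  -1.6] w 0.016 t 21.7
0.114 [ 0.5272 -0.0637  0.1135] F [-0.1 -0.4 -1.4] w 0.0164 t 22.0
0.106 [ 0.5272 -0.0637  0.1056] F [ 0.6 -0.2 -1.6] w 0.0163 t 22.3
0.1 [ 0.5273 -0.0637  0.0996] F [ 0.1 -0.5 -0. ] w 0.016 t 22.6
0.095 [ 0.5273 -0.0637  0.0947] F [ 0.3  0.3 -1. ] w 0.016 t 22.8
0.092 [ 0.5274 -0.0637  0.0918] F [ 0.9 -0.1 -1.7] w 0.0162 t 23.1
0.09 [ 0.5278 -0.0638  0.0901] F [0.1 1.3 0.9] w 0.0161 t 23.3
0.088 [ 0.5279 -0.0638  0.0882] F [0.9 0.1 2.5] w 0.0164 t 23.6
0.087 [ 0.5275 -0.0637  0.0872] F [-0.3  0.1  5.5] w 0.0162 t 23.8
0.086 [ 0.5271 -0.0637  0.0865] F [-1.1  0.1  8.6] w 0.016 t 24.1
0.085 [ 0.5273 -0.0637  0.0863] F [-4.8  0.8 19.2] w 0.0161 t 24.3
0.084 [ 0.5274 -0.0637  0.0861] F [-9.1  0.9 28.8] w 0.0163 t 24.6
```

Run:
```python
from h import *
go(M(.5,0),.0845,.05); manip.hold(1.0); st("hold")
f=lambda i:cv2.resize(np.ascontiguousarray(i[:,:,::-1]),(400,400),interpolation=cv2.INTER_CUBIC)
cv2.imwrite("pics/m6.png",np.hstack([f(grab("side")["image"][200:300,245:345]),f(grab("scene")["image"][150:250,260:360])]))
```

```text
hold [ 0.5273 -0.0637  0.0862] F [-6.2  1.3 23.7] w 0.0162 t 25.8
```

View pics/m6.png

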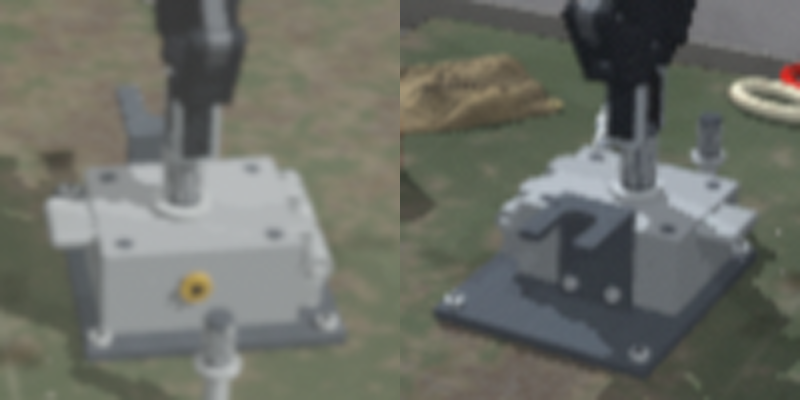

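The mould shows no gap, the collar sits on the upper half, and the push is steady at about 24 N.

```bash
python3 -c "
from rig import manip
print(manip.sign_off())"
```

```text
the job is handed in; nothing more can be done
None
```

The pin was parked and released in the rest, the upper half swung over, and the pin put back through both halves; I handed the job in at about 26 s with the arm still pressing the mould shut at about 24 N, no gap visible in the last pictures.

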